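# Move the skin-care row into the new rack in the same order

### The job

The old white plastic organiser is coming off the bathroom worktop: move its four skin-care bottles, one by one, into the four pockets of the new painted wooden rack, one bottle to a pocket, in the same left-to-right order (as the robot sees it) in which they stand now, because that is the order they are used in. Set each bottle down gently and upright on the pocket floor, neither tipping nor dropping it, let go of it, and leave the other things on the worktop where they are.

Things in the scene. Friction and masses are not known exactly. Their poses are not given: they have to be found in the camera images.
- cleanser_mid (a point): Cleanser: white bottle with a blue cap and pale blue label, round, closed, 46 mm body diameter, 106 mm tall with cap, straight-sided from the foot to 74 mm up, 0.09 to 0.19 kg; loose. The point is on its axis half-way up (53 mm above its foot); z points up to the cap. At the start it stands upright in a bin of the old organiser, up to 6 mm off the bin's centre each way, its foot 7 mm above the worktop.
- toner_mid (a point): Toner: brown (amber) glass bottle with a black cap and cream label, round, closed, 42 mm body diameter, 102 mm tall with cap, straight-sided from the foot to 74 mm up, 0.09 to 0.19 kg; loose. The point is on its axis half-way up (51 mm above its foot); z points up to the cap. At the start it stands upright in a bin of the old organiser, up to 6 mm off the bin's centre each way, its foot 7 mm above the worktop.
- lotion_mid (a point): Lotion: green bottle with a white cap, round, closed, 44 mm body diameter, 98 mm tall with cap, straight-sided from the foot to 74 mm up, 0.09 to 0.19 kg; loose. The point is on its axis half-way up (49 mm above its foot); z points up to the cap. At the start it stands upright in a bin of the old organiser, up to 6 mm off the bin's centre each way, its foot 7 mm above the worktop.
- sunscreen_mid (a point): Sunscreen: yellow bottle with a yellow cap and orange label band, round, closed, 44 mm body diameter, 102 mm tall with cap, straight-sided from the foot to 74 mm up, 0.09 to 0.19 kg; loose. The point is on its axis half-way up (51 mm above its foot); z points up to the cap. At the start it stands upright in a bin of the old organiser, up to 6 mm off the bin's centre each way, its foot 7 mm above the worktop.
- bin_cleanser: The bin of the old organiser in which the white bottle with the blue cap stands at the start: open square white plastic bin, 79 mm outside, walls 3 mm, fixed in the grey tray; one of four alike in a row at 80 mm spacing. Origin under its centre, 4 mm above the worktop; its inner floor is 3 mm and its rim 36 mm above the origin (rim 40 mm above the worktop). Its y runs along the row to the left.
- bin_toner: The bin of the old organiser in which the amber bottle with the black cap stands at the start: open square white plastic bin, 79 mm outside, walls 3 mm, fixed in the grey tray; one of four alike in a row at 80 mm spacing. Origin under its centre, 4 mm above the worktop; its inner floor is 3 mm and its rim 36 mm above the origin (rim 40 mm above the worktop). Its y runs along the row to the left.
- bin_lotion: The bin of the old organiser in which the green bottle with the white cap stands at the start: open square white plastic bin, 79 mm outside, walls 3 mm, fixed in the grey tray; one of four alike in a row at 80 mm spacing. Origin under its centre, 4 mm above the worktop; its inner floor is 3 mm and its rim 36 mm above the origin (rim 40 mm above the worktop). Its y runs along the row to the left.
- bin_sunscreen: The bin of the old organiser in which the yellow bottle stands at the start: open square white plastic bin, 79 mm outside, walls 3 mm, fixed in the grey tray; one of four alike in a row at 80 mm spacing. Origin under its centre, 4 mm above the worktop; its inner floor is 3 mm and its rim 36 mm above the origin (rim 40 mm above the worktop). Its y runs along the row to the left.
- tray: Old organiser: fixed grey plastic tray, 90 x 334 mm, carrying the four white bins in a row along its y, bin centres at y = +120, +40, -40 and -120 mm (left to right). Origin under its centre at worktop height. It lies across in front of the robot with y to the robot's left, turned up to 7 degrees; it may be the nearer or the farther of the two racks, about 0.19 m apart.
- rack: New rack: fixed narrow trough of grey-green painted wood, 86 x 326 x 40 mm high, empty at the start, with three partitions making four open pockets, each 74 x 74 mm inside. Origin under its centre at worktop height. Pocket centres lie on its y axis at y = +120, +40, -40 and -120 mm (left to right); pocket floor 10 mm and rims 40 mm above the worktop. y points to the robot's left, turned up to 7 degrees.
There are look-alikes about, which are no part of the job. What is shaped like the part that bears sunscreen_mid but purple or red is not meant.

How it is judged:
By the outcome, as a careful person would: the job done as asked, in the order asked, and still so for the second after the job is handed in, with the robot touching nothing.
It also fails if it takes over 96 s, if anything falls off the work surface, if the arm or the gripper's body presses on something with over 40 N, if the wrist force passes 120 N, or if a joint passes its speed limit or range.

### The arm

A 6-joint arm with a two-finger parallel gripper is mounted at the origin on the work surface. World frame = base frame: x ahead of the robot, y to its left, z up, the work surface at z = 0. Lengths are in m, angles in rad, forces in N, time in s.
With the tool pointing down it reaches from about 0.3 to 0.775 m from the base axis. Payload 14.6 kg.
Tool frame: the origin (TCP) lies on the mounting face of the last link; the fingertips stand 173 mm ahead of it and the grasp point (between the pads) lies 155 mm ahead of it; z points along the fingers, y is the line along which they close (so a half turn about z gives the same grasp; the last joint's range is limited). The gripper opens to 85 mm and grips with 20 to 120 N. Pads are 22 mm wide; open, the fingers measure 114 mm over their backs; the gripper's body (76 mm by 85 mm) begins 54 mm behind the grasp point. The pads swing forward as they close: fully open they stand 13 mm farther back than shut.
Start: joints at [1.277, 0.3, 1.521, -0, 1.321, -0.067], TCP at [0.124, 0.536, 0.405] pointing down, gripper open.
Joint ranges: [-3.03, 3.03], [-0.79, 2.21], [0.23, 2.52], [-1.04, 4.18], [0, 3.07], [-2.55, 2.55]. Speed limits (rad/s): [2.22, 2.22, 2.57, 3.14, 3.14, 3.14].

### API

Orientations are given as a unit quaternion [w, x, y, z].
In Python, from rig import monitor, vision, env, models gives the robot as it stands.
- The arm moves only by the tool carry_out, never from a script. Its argument "deltas" is a list of rows, each a list of 4 numbers: the shift along the tool's x, y, z scaled (see below), then the turn about the tool's z scaled (see below). A call has 1 to 5 rows; each row shifts and turns the commanded pose from where the row before left it, along the tool's axes as they then stand; what a row does not reach is not made up. The controller multiplies each number of a shift by 0.03 m and each number of a turn by 180 degrees. A row lasts 1/12 s, in which the tool goes at most 41.7 mm and 7.16 degrees, less where a joint would pass 70% of its speed; a pose out of reach is approached as far as the arm can. A call with a number of a shift or a turn outside -1 to 1 is refused whole. A call with a gripper value outside its range is refused whole. "jaw" is the gripper command: -1 is fully open, 1 is shut, values between are in proportion, set as the call begins (left out, the last holds). The fingers move at their own pace and stop on an object; "newtons" is the grip in N (left out, the last holds). Time passes only in rows, so rows that do not move let the fingers close. It gives the time, the measured TCP pose, the force, the opening and the grip force at its end, in the units of the state.
- monitor.get_obs(): the state, without advancing time (a new reading comes with each control period).
- vision.get_image(name): name is "side" or "top"; returns a dict with "frame" (480x640x3 uint8, red, green, blue), "fx", "fy", "cx", "cy" (pixels), "eye" and "attitude" of the camera in the world. Camera axes: x right, y down, z forward; pixel columns grow to the right and rows downward; lengths in m; the calibration is good to about 2 mm. A picture is of the moment at which its call begins. There is no depth.
- env.hand_in(): hands the job in; it is judged then, once.
Trained networks look in the newest picture that a camera, given by its name, has taken for a name from the list of things; names that differ only in an ending like _2 or _b are one class to them, and where a whole thing is asked for, a point or a joint stands for the part that bears it (a point fixed in the world has none). Each returns a list of dicts, best first, with "p" (0 to 1); they miss things now and then, are a little off and sometimes report something else, mostly with a low value. They report only what shows in the picture. A call takes as long as a camera call. They do not tell look-alikes from the thing itself.
- models.boxes_of(target, camera): "box" ([left, top, right, bottom] in pixels, round what is visible of it).
The state is a dict: "time": time; "qpos": joint angles; "joint_vel": joint speeds; "effort": joint torques, N m; "eef_pos": TCP position; "ee_rot": TCP orientation; "contact_force": force on the tool from outside, world axes, zero at the start; "ft_torque": the same for the moment, N m; "opening": finger opening in m; "grip_force": force on a finger pad.
Only numpy, scipy, OpenCV 4.12 (cv2) and the standard library are available. Lean on these libraries where they do the work, as an engineer would, in place of code of your own. Each camera call takes 0.05 s, during which the arm holds its last target. There are 200 camera calls.

## Working session

There is one attempt and no reset: what is moved stays moved. The work goes in short steps, Python scripts to look and compute and a tool call to move; the robot and the scene stay as the last step left them, time stands still between calls to the robot, and variables do not carry over. Pictures are saved under pics/ and viewed, at most 14 in all, crops included, and the job is handed in when it is done.

Besides the shell and the picture viewer there is one more tool, called after "Emit:" as a command line: name --pt "numbers of a row" for each row, then --argument value for the rest. carry_out: Moves the arm, as the interface text tells. Shifts and turns lie within -1 to 1; 1 stands for 0.03 m of shift or 180 degrees of turn. Its arguments: {"type":"object","properties":{"deltas":{"type":"array","items":{"type":"array","items":{"type":"number"}}},"jaw":{"type":"number"},"newtons":{"type":"number"}},"required":["deltas"]}

```bash
ls; mkdir -p pics; python3 - <<'E'
from rig import monitor, vision, env, models
import cv2
o=monitor.get_obs();print(o)
for n in("side","top"):
    d=vision.get_image(n);cv2.imwrite(f"pics/{n}0.png",d["frame"][:,:,::-1])
    print(n,{k:d[k] for k in d if k!="frame"})
    for t in ["cleanser_mid","toner_mid","lotion_mid","sunscreen_mid","tray","rack"]:
        print(t,[(x["box"],round(x["p"],2)) for x in models.boxes_of(t,n)[:4]])
E
```

```text
pics
{'time': 0.0, 'qpos': array([ 1.27741383e+00,  3.00471421e-01,  1.52159012e+00,  2.11558879e-06,
        1.32068345e+00, -6.66151634e-02]), 'joint_vel': array([ 0.0008634 ,  0.00117801,  0.00042789, -0.00031563, -0.0015974 ,
        0.0001984 ]), 'effort': array([-5.02547700e-03, -5.43510711e+01, -3.61793232e+01, -1.97429481e-04,
        3.97376600e-03,  1.30114535e-05]), 'eef_pos': array([0.12365699, 0.53588449, 0.40411719]), 'ee_rot': array([-1.04159494e-04,  1.13141122e-01,  9.93578761e-01, -5.66680715e-04]), 'contact_force': array([ 0.0707656 , -0.28003267, -0.34065789]), 'ft_torque': array([ 0.01683088,  0.001326  , -0.03613742]), 'grip_force': 0.0, 'opening': 0.08528592877014267}
side {'fx': 537.2064623291516, 'fy': 537.2064623291516, 'cx': 318.87311012842434, 'cy': 238.46941116339377, 'eye': array([ 0.12774382, -0.47174306,  0.71254175]), 'attitude': array([-0.33238883,  0.88450416, -0.3049558 ,  0.11904626])}
cleanser_mid []
toner_mid [([357.1, 275.9, 387.3, 331.3], 0.69)]
lotion_mid [([324.6, 247.5, 353.1, 306.8], 0.88)]
sunscreen_mid [([189.9, 216.4, 226.7, 274.9], 0.82), ([224.9, 249.4, 262.1, 311.5], 0.79), ([256.4, 190.2, 287.1, 247.7], 0.76), ([203.2, 159.0, 233.8, 216.5], 0.66)]
tray [([237.2, 235.5, 412.8, 369.2], 0.67)]
rack []
top {'fx': 460.1967929680483, 'fy': 460.1967929680483, 'cx': 318.5321511052683, 'cy': 236.72611931106812, 'eye': array([0.38738573, 0.01149635, 0.72153511]), 'attitude': array([-0.04509344,  0.71359762, -0.69382717,  0.08572559])}
cleanser_mid [([297.5, 251.3, 329.3, 287.3], 0.72)]
toner_mid [([390.7, 252.7, 434.5, 285.4], 0.96)]
lotion_mid [([350.3, 252.4, 388.0, 285.4], 0.8)]
sunscreen_mid [([288.9, 338.6, 323.9, 368.2], 0.86), ([145.1, 278.9, 192.2, 310.9], 0.66), ([224.5, 339.8, 262.0, 374.2], 0.62)]
tray [([216.5, 252.0, 448.6, 308.1], 0.86)]
rack [([167.6, 125.1, 379.5, 191.1], 0.92)]
```

View pics/top0.png

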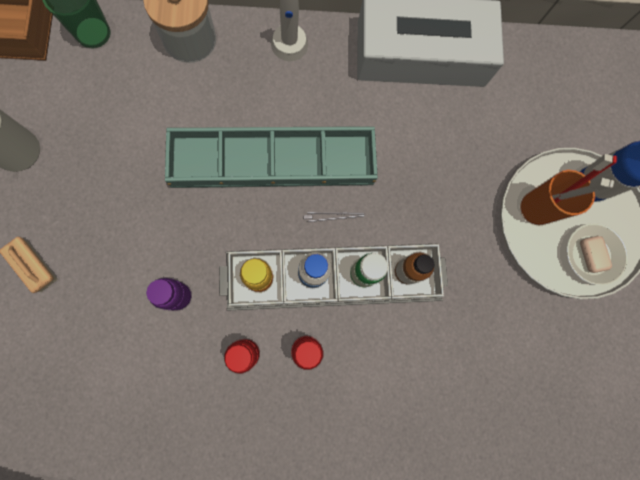

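View pics/side0.png

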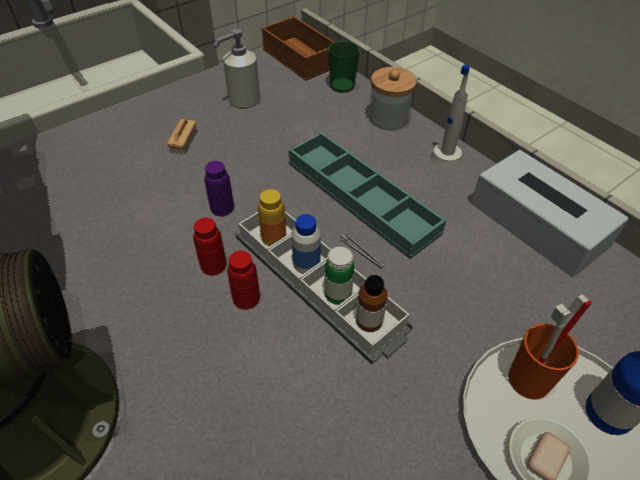

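The top view shows the rack at x165–377, y127–188. The tray is nearer the robot at x222–443, y245–308, with yellow (256,270), blue (316,265), green (373,267) and amber (423,266) left to right. The red and purple bottles are look-alikes.

```bash
cat > h.py <<'E'
import numpy as np, cv2
from scipy.spatial.transform import Rotation as R
def cam(d):
    w,x,y,z=d["attitude"];M=R.from_quat([x,y,z,w]).as_matrix()
    return M,np.array(d["eye"])
def proj(d,P):
    M,e=cam(d);c=(np.atleast_2d(P)-e)@M
    return np.c_[d["cx"]+d["fx"]*c[:,0]/c[:,2],d["cy"]+d["fy"]*c[:,1]/c[:,2]]
def ray(d,u,v,z):
    M,e=cam(d);r=M@[(u-d["cx"])/d["fx"],(v-d["cy"])/d["fy"],1]
    return e+r*(z-e[2])/r[2]
def box(p,L,W,zs):
    c,s=np.cos(p[2]),np.sin(p[2])
    return np.array([[p[0]+c*a-s*b,p[1]+s*a+c*b,z] for z in zs for a,b in((W,L),(W,-L),(-W,-L),(-W,L))])
E
python3 - <<'E'
from h import *
from rig import vision
from scipy.optimize import minimize
d=vision.get_image("top");f=d["frame"]
hsv=cv2.cvtColor(f,cv2.COLOR_RGB2HSV)
m=((hsv[...,0]>65)&(hsv[...,0]<95)&(hsv[...,1]>50)).astype(np.uint8)
roi=np.zeros_like(m);roi[110:205,150:395]=1;m&=roi
cs,_=cv2.findContours(m,0,2);h=cv2.convexHull(max(cs,key=cv2.contourArea))
T=np.zeros((480*4,640*4),np.uint8);cv2.fillConvexPoly(T,h*4+2,1)
def cost(p):
    q=cv2.convexHull(proj(d,box(p,.163,.043,(0,.04))).astype(np.float32))
    A=np.zeros_like(T);cv2.fillConvexPoly(A,np.round(q*4).astype(int),1)
    return (A^T).sum()
p0=list(ray(d,271,157,.03)[:2])+[0]
r=minimize(cost,p0,method="Nelder-Mead",options=dict(initial_simplex=[p0]+[[p0[0]+a,p0[1]+b,c] for a,b,c in((.01,0,.03),(0,.01,-.03),(.005,.005,.06))]))
print("rack",p0,r.x,r.fun,T.sum())
img=f.copy()
for q in proj(d,box(r.x,.163,.043,(.04,))):cv2.circle(img,tuple(np.round(q).astype(int)),1,(255,0,0),-1)
a=cv2.resize(f[235:315,215:450],None,fx=3.4,fy=3.4,interpolation=2)
b=cv2.resize(img[115:195,155:390],None,fx=3.4,fy=3.4,interpolation=2)
cv2.imwrite("pics/c1.png",np.vstack([a,b])[:,:,::-1])
E
```

```text
rack [np.float64(0.6426866696158172), np.float64(0.05072908800651033), 0] [ 1.1648163  -0.66961042  5.4208642 ] 1551.0 1551
```

View pics/c1.png

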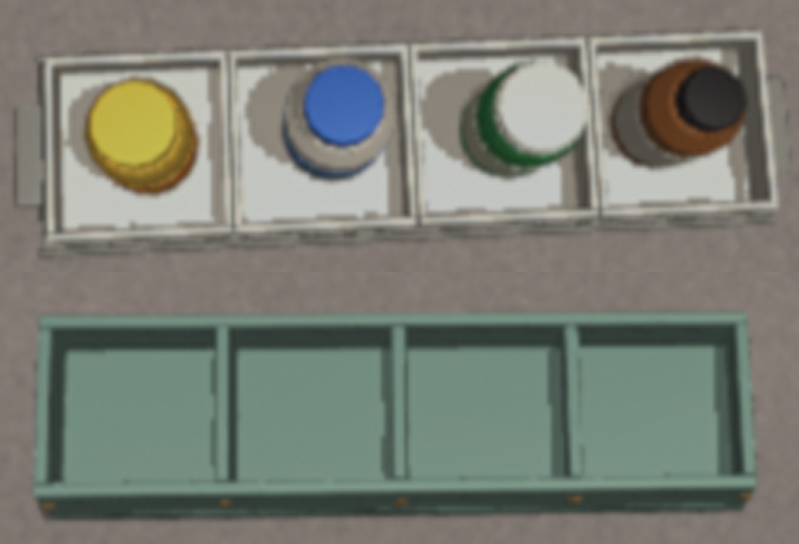

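The crop shows the rack rim outer corners at about (40,318), (746,316), (754,484), (36,492). The cap-top centres are yellow (132,123), blue (344,103), white (541,107) and black (712,97). The colour mask failed, so I'll use these corner points.

```bash
python3 - <<'E'
from h import *
from rig import vision
d=vision.get_image("top");s=vision.get_image("side")
def pose(pts,oy,oL,oW):
    P=np.array([ray(d,215-60*(oy>0)+u/3.4,(235 if oy==0 else 115)+(v-oy)/3.4,.04)[:2] for u,v in pts])
    c=P.mean(0);e=(P[0]-P[1])+(P[3]-P[2]);th=np.arctan2(-e[0],e[1])
    print(c.round(4),np.degrees(th).round(2),"L",np.linalg.norm(P[0]-P[1]),np.linalg.norm(P[3]-P[2]),"W",np.linalg.norm(P[0]-P[3]),np.linalg.norm(P[1]-P[2]))
    for y in(.12,.04,-.04,-.12):print("  ",(c+y*np.array([-np.sin(th),np.cos(th)])).round(4))
    return c,th
print("rack");c,th=pose([(40,318),(746,316),(754,484),(36,492)],272,0,0)
print("side rack corners",proj(s,box([*c,th],.163,.043,(.04,))).round(0).tolist())
print("tray");pose([(44,60),(762,35),(777,205),(46,240)],0,0,0)
for n,u,v,h in(("sun",132,123,.102),("cle",344,103,.106),("lot",541,107,.098),("ton",712,97,.102)):
    p=ray(d,215+u/3.4,235+v/3.4,h+.007);print(n,p.round(4),"side",proj(s,[p,[p[0],p[1],.007]]).round(0).tolist())
for u,v in((240,356),(308,353),(168,293)):print(ray(d,u,v,.102).round(3))
E
```

```text
rack
[0.6454 0.0483] 3.02 L 0.3242963116549667 0.3230161501723055 W 0.08240253379852758 0.08195172858902458
   [0.6391 0.1681]
   [0.6433 0.0882]
   [0.6475 0.0083]
   [ 0.6518 -0.0716]
side rack corners [[321.0, 132.0], [446.0, 221.0], [413.0, 245.0], [288.0, 149.0]]
tray
[ 0.4597 -0.0544] 4.0 L 0.31943709660335 0.3189028529126841 W 0.07771910163490148 0.0759840911494791
   [0.4513 0.0653]
   [ 0.4569 -0.0145]
   [ 0.4625 -0.0943]
   [ 0.4681 -0.1741]
sun [0.4534 0.0623 0.109 ] side [[270.0, 196.0], [273.0, 238.0]]
cle [ 0.4633 -0.0201  0.113 ] side [[305.0, 221.0], [306.0, 265.0]]
lot [ 0.465  -0.0994  0.105 ] side [[339.0, 256.0], [337.0, 295.0]]
ton [ 0.4706 -0.1677  0.109 ] side [[374.0, 282.0], [368.0, 321.0]]
[0.344 0.075 0.102]
[ 0.349 -0.013  0.102]
[0.422 0.174 0.102]
```

The predicted points agree with the side view within a few pixels, and the sizes match those given. I'll turn the tool first, then move above the yellow bottle.

Emit:
carry_out --pt "0 0 0 0.037" --pt "0 0 0 0.037" --pt "0 0 0 0.037" --pt "0 0 0 0.037" --pt "0 0 0 0.037" --jaw -1 --newtons 25

```text
time: 1.27
eef_pos: [0.1237, 0.5359, 0.4047]
ee_rot: [0.0, 0.396, 0.918, 0.0]
contact_force: [-0.7, 0.1, 0.0]
opening: 0.0858
grip_force: 0.0
```

Emit:
carry_out --pt "0 0 0 0.037" --pt "0 0 0 0.037" --pt "0 0 0 0.037" --pt "0 0 0 0.037" --pt "0 0 0 0.037"

```text
time: 1.68
eef_pos: [0.1237, 0.5359, 0.4047]
ee_rot: [-0.0, 0.642, 0.766, -0.0]
contact_force: [-0.6, 0.5, -0.3]
opening: 0.0856
grip_force: 0.0
```

Emit:
carry_out --pt "0 0 0 0.037" --pt "0 0 0 0" --pt "0 0 0 0"

```text
time: 1.93
eef_pos: [0.1237, 0.5359, 0.4047]
ee_rot: [0.0, 0.682, 0.731, -0.0]
contact_force: [-0.3, 0.7, -0.1]
opening: 0.0854
grip_force: 0.0
```

Emit:
carry_out --pt "-0.826 0.493 0.13 0" --pt "-0.826 0.493 0.13 0" --pt "-0.826 0.493 0.13 0" --pt "-0.826 0.493 0.13 0" --pt "-0.826 0.493 0.13 0"

```text
time: 2.35
eef_pos: [0.206, 0.4159, 0.385]
ee_rot: [-0.0, 0.682, 0.732, 0.0]
contact_force: [0.4, 0.4, -0.0]
opening: 0.0852
grip_force: 0.0
```

Emit:
carry_out --pt "-0.826 0.493 0.13 0" --pt "-0.826 0.493 0.13 0" --pt "-0.826 0.493 0.13 0" --pt "-0.826 0.493 0.13 0" --pt "-0.826 0.493 0.13 0"

```text
time: 2.77
eef_pos: [0.2879, 0.297, 0.3657]
ee_rot: [0.0, 0.682, 0.731, 0.0]
contact_force: [0.6, -0.4, -0.5]
opening: 0.0854
grip_force: 0.0
```

Emit:
carry_out --pt "-0.826 0.493 0.13 0" --pt "-0.826 0.493 0.13 0" --pt "-0.826 0.493 0.13 0" --pt "-0.826 0.493 0.13 0" --pt "-0.826 0.493 0.13 0"

```text
time: 3.18
eef_pos: [0.3699, 0.1782, 0.3462]
ee_rot: [0.0, 0.682, 0.731, 0.0]
contact_force: [0.1, 0.6, 0.1]
opening: 0.0855
grip_force: 0.0
```

Emit:
carry_out --pt "-0.826 0.493 0.13 0" --pt "-0.826 0.493 0.13 0" --pt "-0.826 0.493 0.13 0" --pt "-0.826 0.493 0.13 0" --pt "-0.826 0.493 0.13 0"

```text
time: 3.6
eef_pos: [0.4518, 0.0593, 0.3266]
ee_rot: [0.0, 0.682, 0.731, 0.0]
contact_force: [0.0, 0.5, -0.1]
opening: 0.0853
grip_force: 0.0
```

Emit:
carry_out --pt "0 0 0 0" --pt "0 0 0 0"

```text
time: 3.77
eef_pos: [0.4516, 0.0598, 0.3264]
ee_rot: [-0.0, 0.683, 0.73, -0.0]
contact_force: [-0.3, 0.1, -0.4]
opening: 0.0854
grip_force: 0.0
```

```bash
python3 - <<'E'
from rig import vision
import cv2
cv2.imwrite("pics/s2.png",vision.get_image("side")["frame"][:,:,::-1])
E
```

```text
(no output)
```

View pics/s2.png

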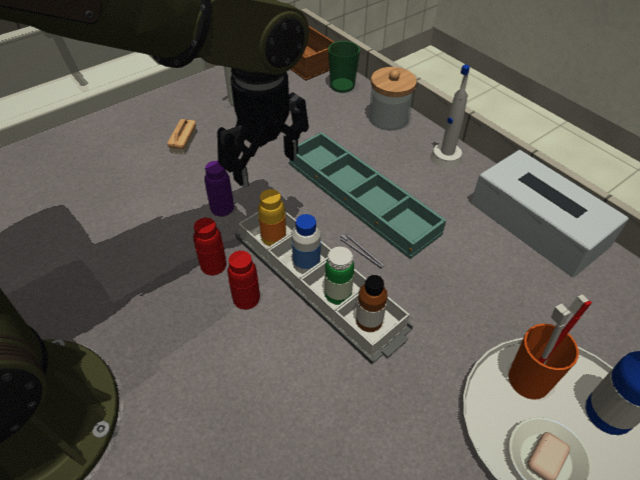

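The side view shows the gripper open, straddling the line above the yellow bottle (270,195), with nothing else in its way. Going down.

Emit:
carry_out --pt "0.08 0.07 0.8 0" --pt "0 0 0.8 0" --pt "0 0 0.8 0" --pt "0 0 0.8 0" --pt "0 0 0.35 0"

```text
time: 4.23
eef_pos: [0.4521, 0.0641, 0.2181]
ee_rot: [-0.001, 0.682, 0.731, -0.001]
contact_force: [-1.2, 0.1, -0.3]
opening: 0.0854
grip_force: 0.0
```

Emit:
carry_out --pt "0 0 0 0" --pt "0 0 0 0" --pt "0 0 0 0" --pt "0 0 0 0" --pt "0 0 0 0" --jaw 1 --newtons 30

```text
time: 4.65
eef_pos: [0.4536, 0.0633, 0.2217]
ee_rot: [0.001, 0.684, 0.73, 0.001]
contact_force: [-0.8, 1.9, 7.9]
opening: 0.0434
grip_force: 29.9
```

Emit:
carry_out --pt "0 0 0 0" --pt "0 0 0 0" --pt "0 0 0 0"

```text
time: 4.9
eef_pos: [0.4535, 0.0633, 0.2217]
ee_rot: [0.001, 0.684, 0.73, 0.001]
contact_force: [-1.3, 0.9, 7.4]
opening: 0.0431
grip_force: 29.9
```

Emit:
carry_out --pt "0 0 -0.3 0" --pt "0 0 -0.5 0" --pt "0 0 -0.6 0" --pt "0 0 -0.4 0" --pt "0 0 -0.2 0"

```text
time: 5.32
eef_pos: [0.4533, 0.0632, 0.2827]
ee_rot: [0.001, 0.684, 0.73, 0.001]
contact_force: [-0.0, 0.3, -0.3]
opening: 0.0429
grip_force: 30.8
```

Emit:
carry_out --pt "0.2 0.4 0 0" --pt "0.306 0.642 0 0" --pt "0.306 0.642 0 0" --pt "0.306 0.642 0 0" --pt "0.306 0.642 0 0"

```text
time: 5.73
eef_pos: [0.5399, 0.1122, 0.2805]
ee_rot: [0.0, 0.684, 0.73, 0.0]
contact_force: [0.4, 0.4, -0.5]
opening: 0.0436
grip_force: 30.8
```

Emit:
carry_out --pt "0.306 0.642 0 0" --pt "0.306 0.642 0 0" --pt "0.306 0.642 0 0" --pt "0.306 0.642 0 0" --pt "0.306 0.642 0 0"

```text
time: 6.15
eef_pos: [0.633, 0.1643, 0.2804]
ee_rot: [-0.0, 0.684, 0.73, -0.0]
contact_force: [-0.5, -0.3, -0.7]
opening: 0.0432
grip_force: 30.8
```

Emit:
carry_out --pt "0.106 0.242 0 0" --pt "0 0 0 0" --pt "0 0 0 0" --pt "0 0 0 0"

```text
time: 6.48
eef_pos: [0.6388, 0.1671, 0.2802]
ee_rot: [-0.0, 0.684, 0.73, -0.0]
contact_force: [-0.9, -0.6, -0.9]
opening: 0.0429
grip_force: 30.9
```

```bash
python3 - <<'E'
from rig import vision
import cv2
cv2.imwrite("pics/s3.png",vision.get_image("side")["frame"][:,:,::-1])
E
```

```text
(no output)
```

View pics/s3.png

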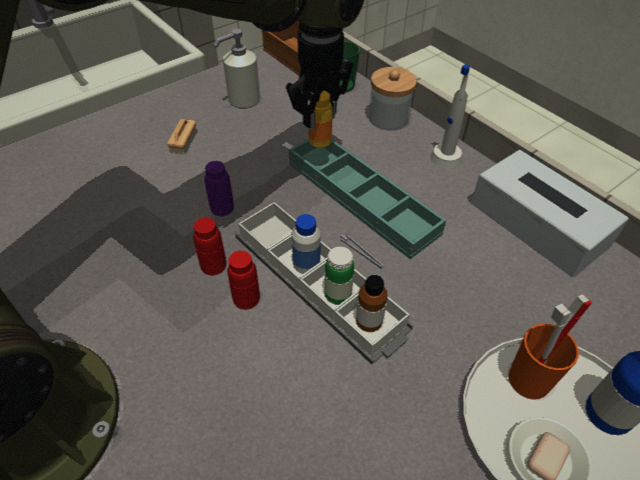

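Yellow hangs upright at (320,125) above the leftmost pocket, and nothing else has moved. I'll lower it until it touches the floor.

Emit:
carry_out --pt "0 0 0.4 0" --pt "0 0 0.5 0" --pt "0 0 0.5 0" --pt "0 0 0.25 0" --pt "0 0 0.1 0"

```text
time: 6.95
eef_pos: [0.6389, 0.1672, 0.2258]
ee_rot: [-0.001, 0.684, 0.73, -0.001]
contact_force: [-0.5, -0.6, -1.2]
opening: 0.043
grip_force: 30.9
```

Emit:
carry_out --pt "0 0 0.04 0" --pt "0 0 0.03 0" --pt "0 0 0 0"

```text
time: 7.2
eef_pos: [0.6395, 0.1674, 0.2262]
ee_rot: [0.0, 0.684, 0.73, 0.0]
contact_force: [-0.8, 0.6, -1.3]
opening: 0.043
grip_force: 30.9
```

Emit:
carry_out --pt "0 0 0.035 0" --pt "0 0 0.02 0" --pt "0 0 0 0"

```text
time: 7.45
eef_pos: [0.6395, 0.1674, 0.2248]
ee_rot: [0.0, 0.684, 0.73, 0.0]
contact_force: [-1.1, 0.6, 3.9]
opening: 0.0433
grip_force: 31.2
```

Emit:
carry_out --pt "0 0 0.02 0" --pt "0 0 0 0" --pt "0 0 0 0"

```text
time: 7.7
eef_pos: [0.6395, 0.1674, 0.2247]
ee_rot: [0.0, 0.684, 0.73, 0.001]
contact_force: [-2.3, -0.3, 9.8]
opening: 0.0432
grip_force: 31.7
```

Contact came at exactly the height predicted. Releasing.

Emit:
carry_out --pt "0 0 0 0" --pt "0 0 0 0" --pt "0 0 0 0" --pt "0 0 0 0" --pt "0 0 0 0" --jaw -1

```text
time: 8.12
eef_pos: [0.6393, 0.1674, 0.2232]
ee_rot: [-0.0, 0.684, 0.73, -0.0]
contact_force: [1.1, 0.7, -0.1]
opening: 0.0855
grip_force: 0.0
```

Emit:
carry_out --pt "0 0 -0.3 0" --pt "0 0 -0.8 0" --pt "0 0 -0.9 0" --pt "0 0 -0.7 0" --pt "0 0 0 0"

```text
time: 8.53
eef_pos: [0.6398, 0.1676, 0.3102]
ee_rot: [0.002, 0.684, 0.73, 0.003]
contact_force: [-0.1, -0.2, 0.9]
opening: 0.0852
grip_force: 0.0
```

Emit:
carry_out --pt "-0.732 -0.783 0 0" --pt "-0.732 -0.783 0 0" --pt "-0.732 -0.783 0 0" --pt "-0.732 -0.783 0 0"

```text
time: 8.87
eef_pos: [0.55, 0.0728, 0.3043]
ee_rot: [-0.0, 0.684, 0.73, -0.0]
contact_force: [0.6, 0.1, 0.0]
opening: 0.0853
grip_force: 0.0
```

Emit:
carry_out --pt "-0.732 -0.783 0 0" --pt "-0.732 -0.783 0 0" --pt "-0.732 -0.783 0 0" --pt "-0.732 -0.783 0 0"

```text
time: 9.2
eef_pos: [0.462, -0.021, 0.3045]
ee_rot: [0.0, 0.684, 0.73, 0.0]
contact_force: [1.5, -0.6, -0.5]
opening: 0.0855
grip_force: 0.0
```

Emit:
carry_out --pt "0 0 0 0" --pt "0 0 0 0" --pt "0 0 0 0"

```text
time: 9.45
eef_pos: [0.4636, -0.02, 0.3047]
ee_rot: [0.0, 0.684, 0.73, 0.0]
contact_force: [0.1, 0.2, -0.3]
opening: 0.0855
grip_force: 0.0
```

```bash
python3 - <<'E'
from rig import vision
import cv2
cv2.imwrite("pics/s4.png",vision.get_image("side")["frame"][:,:,::-1])
E
```

```text
(no output)
```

View pics/s4.png

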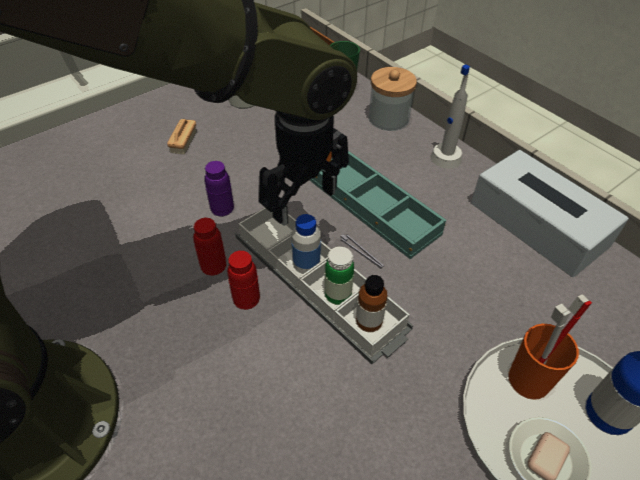

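The side view shows the gripper over the blue-capped bottle (306,225). The yellow bottle is hidden behind the arm.

Emit:
carry_out --pt "0 0 0.8 0" --pt "0 0 0.8 0" --pt "0 0 0.7 0" --pt "0 0 0.35 0" --pt "0 0 0.14 0"

```text
time: 9.92
eef_pos: [0.4634, -0.0196, 0.2191]
ee_rot: [-0.001, 0.683, 0.73, -0.001]
contact_force: [-0.9, -1.0, 0.1]
opening: 0.0855
grip_force: 0.0
```

Emit:
carry_out --pt "0 0 0 0" --pt "0 0 0 0" --pt "0 0 0 0" --pt "0 0 0 0" --pt "0 0 0 0" --jaw 1

```text
time: 10.33
eef_pos: [0.4636, -0.0202, 0.2218]
ee_rot: [0.001, 0.684, 0.73, 0.001]
contact_force: [-2.0, 0.4, 7.8]
opening: 0.0451
grip_force: 30.0
```

Emit:
carry_out --pt "0 0 0 0" --pt "0 0 0 0" --pt "0 0 0 0"

```text
time: 10.58
eef_pos: [0.4636, -0.0202, 0.2219]
ee_rot: [0.001, 0.684, 0.73, 0.001]
contact_force: [-1.5, 1.3, 6.1]
opening: 0.0454
grip_force: 30.0
```

Emit:
carry_out --pt "0 0 -0.3 0" --pt "0 0 -0.5 0" --pt "0 0 -0.6 0" --pt "0 0 -0.4 0" --pt "0 0 -0.2 0"

```text
time: 11.0
eef_pos: [0.4635, -0.0202, 0.2831]
ee_rot: [0.001, 0.684, 0.73, 0.001]
contact_force: [0.3, -0.1, -2.1]
opening: 0.0454
grip_force: 31.2
```

Emit:
carry_out --pt "0.2 0.4 0 0" --pt "0.321 0.621 0 0" --pt "0.321 0.621 0 0" --pt "0.321 0.621 0 0" --pt "0.321 0.621 0 0"

```text
time: 11.42
eef_pos: [0.5474, 0.0305, 0.2809]
ee_rot: [0.0, 0.684, 0.73, -0.0]
contact_force: [0.3, -0.8, -1.7]
opening: 0.0454
grip_force: 31.2
```

Emit:
carry_out --pt "0.321 0.621 0 0" --pt "0.321 0.621 0 0" --pt "0.321 0.621 0 0" --pt "0.321 0.621 0 0" --pt "0.321 0.621 0 0"

```text
time: 11.83
eef_pos: [0.6372, 0.0846, 0.2808]
ee_rot: [-0.0, 0.684, 0.73, -0.0]
contact_force: [-0.9, -1.0, -1.9]
opening: 0.0452
grip_force: 31.2
```

Emit:
carry_out --pt "0.12 0.22 0 0" --pt "0 0 0 0" --pt "0 0 0 0" --pt "0 0 0 0"

```text
time: 12.17
eef_pos: [0.6423, 0.0875, 0.2806]
ee_rot: [-0.0, 0.684, 0.73, -0.0]
contact_force: [0.3, -0.2, -0.6]
opening: 0.0449
grip_force: 31.3
```

```bash
python3 - <<'E'
from rig import vision
import cv2
cv2.imwrite("pics/s5.png",vision.get_image("side")["frame"][:,:,::-1])
E
```

```text
(no output)
```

View pics/s5.png

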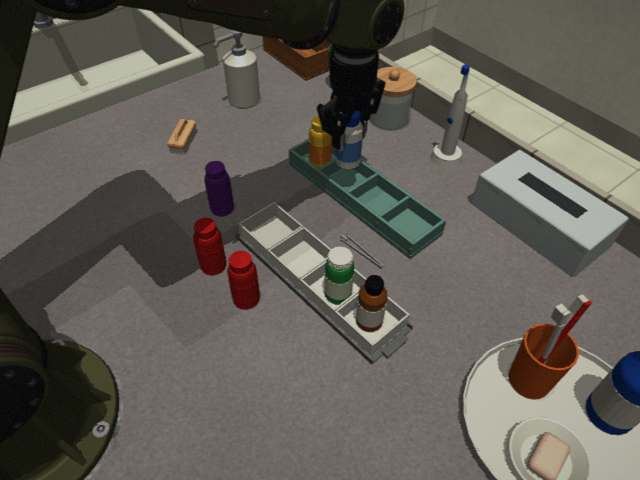

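Yellow stands upright in pocket 1 at (320,142), and the cleanser hangs above pocket 2 at (349,140). Lowering.

Emit:
carry_out --pt "0 0 0.4 0" --pt "0 0 0.5 0" --pt "0 0 0.5 0" --pt "0 0 0.25 0" --pt "0 0 0.1 0"

```text
time: 12.63
eef_pos: [0.6424, 0.0878, 0.2262]
ee_rot: [-0.001, 0.684, 0.73, -0.001]
contact_force: [-0.6, 0.5, -1.6]
opening: 0.0451
grip_force: 31.3
```

Emit:
carry_out --pt "0 0 0.04 0" --pt "0 0 0.04 0" --pt "0 0 0.025 0" --pt "0 0 0 0"

```text
time: 12.97
eef_pos: [0.643, 0.088, 0.2255]
ee_rot: [0.0, 0.684, 0.73, 0.0]
contact_force: [0.3, 0.3, -0.6]
opening: 0.0452
grip_force: 31.3
```

Emit:
carry_out --pt "0 0 0.02 0" --pt "0 0 0.02 0" --pt "0 0 0 0"

```text
time: 13.22
eef_pos: [0.643, 0.0881, 0.2249]
ee_rot: [0.0, 0.684, 0.73, 0.0]
contact_force: [-3.7, -0.2, 5.7]
opening: 0.0453
grip_force: 31.9
```

Emit:
carry_out --pt "0 0 0 0" --pt "0 0 0 0" --pt "0 0 0 0" --pt "0 0 0 0" --pt "0 0 0 0" --jaw -1

```text
time: 13.63
eef_pos: [0.6429, 0.0881, 0.2237]
ee_rot: [-0.0, 0.684, 0.73, -0.0]
contact_force: [0.2, -0.3, 0.3]
opening: 0.0854
grip_force: 0.0
```

Emit:
carry_out --pt "0 0 -0.3 0" --pt "0 0 -0.8 0" --pt "0 0 -0.9 0" --pt "0 0 -0.7 0" --pt "0 0 0 0"

```text
time: 14.05
eef_pos: [0.6434, 0.0881, 0.3106]
ee_rot: [0.003, 0.684, 0.73, 0.003]
contact_force: [0.7, -0.3, 0.5]
opening: 0.0854
grip_force: 0.0
```

Emit:
carry_out --pt "-0.731 -0.791 0 0" --pt "-0.731 -0.791 0 0" --pt "-0.731 -0.791 0 0" --pt "-0.731 -0.791 0 0"

```text
time: 14.38
eef_pos: [0.5526, -0.0064, 0.3048]
ee_rot: [0.0, 0.683, 0.73, -0.0]
contact_force: [1.5, -0.8, -0.7]
opening: 0.0856
grip_force: 0.0
```

Emit:
carry_out --pt "-0.731 -0.791 0 0" --pt "-0.731 -0.791 0 0" --pt "-0.731 -0.791 0 0" --pt "-0.731 -0.791 0 0"

```text
time: 14.72
eef_pos: [0.4636, -0.1002, 0.305]
ee_rot: [0.0, 0.684, 0.73, 0.0]
contact_force: [0.3, -1.0, 1.1]
opening: 0.0854
grip_force: 0.0
```

Emit:
carry_out --pt "0 0 0 0" --pt "0 0 0 0" --pt "0 0 0 0"

```text
time: 14.97
eef_pos: [0.4652, -0.0993, 0.3052]
ee_rot: [0.0, 0.684, 0.73, 0.0]
contact_force: [0.4, 1.0, 0.2]
opening: 0.0854
grip_force: 0.0
```

Emit:
carry_out --pt "0 0 0.8 0" --pt "0 0 0.8 0" --pt "0 0 0.7 0" --pt "0 0 0.35 0" --pt "0 0 0.16 0"

```text
time: 15.38
eef_pos: [0.4652, -0.0987, 0.219]
ee_rot: [-0.001, 0.683, 0.73, -0.001]
contact_force: [-0.0, -0.0, -0.6]
opening: 0.0858
grip_force: 0.0
```

Emit:
carry_out --pt "0 0 0 0" --pt "0 0 0 0" --pt "0 0 0 0" --pt "0 0 0 0" --pt "0 0 0 0" --jaw 1

```text
time: 15.8
eef_pos: [0.4653, -0.0995, 0.2216]
ee_rot: [0.001, 0.684, 0.73, 0.001]
contact_force: [0.2, 1.3, 7.1]
opening: 0.0432
grip_force: 30.1
```

Emit:
carry_out --pt "0 0 0 0" --pt "0 0 0 0" --pt "0 0 0 0"

```text
time: 16.05
eef_pos: [0.4653, -0.0995, 0.2216]
ee_rot: [0.001, 0.684, 0.73, 0.001]
contact_force: [-0.5, 0.2, 6.9]
opening: 0.0432
grip_force: 30.1
```

Emit:
carry_out --pt "0 0 -0.3 0" --pt "0 0 -0.5 0" --pt "0 0 -0.6 0" --pt "0 0 -0.4 0" --pt "0 0 -0.2 0"

```text
time: 16.47
eef_pos: [0.465, -0.0995, 0.2827]
ee_rot: [0.001, 0.684, 0.73, 0.001]
contact_force: [1.1, -0.7, -0.4]
opening: 0.043
grip_force: 30.9
```

Emit:
carry_out --pt "0.2 0.4 0 0" --pt "0.318 0.63 0 0" --pt "0.318 0.63 0 0" --pt "0.318 0.63 0 0" --pt "0.318 0.63 0 0"

```text
time: 16.88
eef_pos: [0.5501, -0.049, 0.2805]
ee_rot: [-0.0, 0.684, 0.73, -0.0]
contact_force: [0.1, -0.5, -1.0]
opening: 0.043
grip_force: 31.0
```

Emit:
carry_out --pt "0.318 0.63 0 0" --pt "0.318 0.63 0 0" --pt "0.318 0.63 0 0" --pt "0.318 0.63 0 0" --pt "0.318 0.63 0 0"

```text
time: 17.3
eef_pos: [0.6413, 0.0047, 0.2803]
ee_rot: [-0.0, 0.684, 0.73, -0.0]
contact_force: [0.5, -0.0, -1.2]
opening: 0.0433
grip_force: 31.0
```

Emit:
carry_out --pt "0.12 0.23 0 0" --pt "0 0 0 0" --pt "0 0 0 0" --pt "0 0 0 0"

```text
time: 17.63
eef_pos: [0.6466, 0.0076, 0.2804]
ee_rot: [-0.0, 0.684, 0.73, -0.0]
contact_force: [-0.2, 0.4, -2.3]
opening: 0.0434
grip_force: 31.0
```

```bash
python3 - <<'E'
from rig import vision
import cv2
cv2.imwrite("pics/s6.png",vision.get_image("side")["frame"][:,:,::-1])
E
```

```text
(no output)
```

View pics/s6.png

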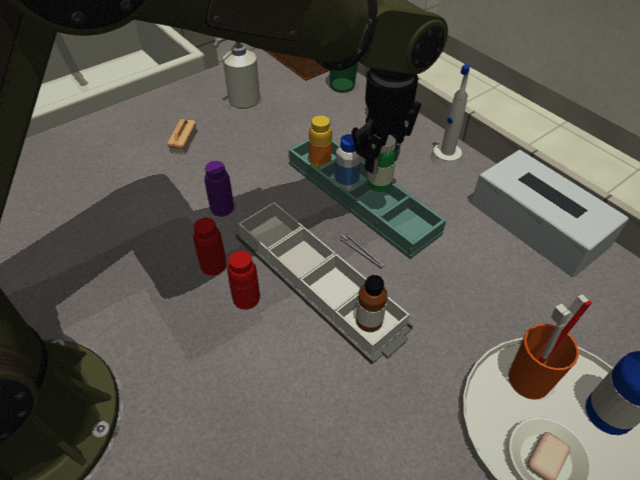

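Yellow (320,140) and cleanser (347,160) stand upright in pockets 1 and 2, and the lotion hangs above pocket 3 at (381,170). Lowering.

Emit:
carry_out --pt "0 0 0.4 0" --pt "0 0 0.5 0" --pt "0 0 0.5 0" --pt "0 0 0.25 0" --pt "0 0 0.1 0"

```text
time: 18.1
eef_pos: [0.6467, 0.0079, 0.2261]
ee_rot: [-0.001, 0.684, 0.73, -0.001]
contact_force: [-0.2, 0.2, -1.9]
opening: 0.0434
grip_force: 31.1
```

Emit:
carry_out --pt "0 0 0.04 0" --pt "0 0 0.04 0" --pt "0 0 0.025 0" --pt "0 0 0 0"

```text
time: 18.43
eef_pos: [0.6473, 0.0082, 0.2253]
ee_rot: [0.0, 0.684, 0.73, 0.0]
contact_force: [-0.1, 1.2, -1.9]
opening: 0.043
grip_force: 31.1
```

Emit:
carry_out --pt "0 0 0.02 0" --pt "0 0 0.02 0" --pt "0 0 0 0"

```text
time: 18.68
eef_pos: [0.6474, 0.0082, 0.2247]
ee_rot: [0.0, 0.684, 0.73, 0.0]
contact_force: [-1.5, 0.1, 5.3]
opening: 0.0433
grip_force: 31.4
```

Emit:
carry_out --pt "0 0 0 0" --pt "0 0 0 0" --pt "0 0 0 0" --pt "0 0 0 0" --pt "0 0 0 0" --jaw -1

```text
time: 19.1
eef_pos: [0.6473, 0.0082, 0.2236]
ee_rot: [-0.0, 0.684, 0.73, -0.0]
contact_force: [0.2, -0.0, -0.5]
opening: 0.0854
grip_force: 0.0
```

Emit:
carry_out --pt "0 0 -0.3 0" --pt "0 0 -0.8 0" --pt "0 0 -0.9 0" --pt "0 0 -0.7 0" --pt "0 0 0 0"

```text
time: 19.52
eef_pos: [0.6478, 0.0082, 0.3105]
ee_rot: [0.003, 0.684, 0.73, 0.002]
contact_force: [0.5, 0.3, 0.5]
opening: 0.0859
grip_force: 0.0
```

Emit:
carry_out --pt "-0.684 -0.783 0 0" --pt "-0.684 -0.783 0 0" --pt "-0.684 -0.783 0 0" --pt "-0.684 -0.783 0 0"

```text
time: 19.85
eef_pos: [0.5576, -0.0805, 0.3047]
ee_rot: [0.0, 0.683, 0.73, -0.0]
contact_force: [0.9, -1.3, -0.9]
opening: 0.0854
grip_force: 0.0
```

Emit:
carry_out --pt "-0.684 -0.783 0 0" --pt "-0.684 -0.783 0 0" --pt "-0.684 -0.783 0 0" --pt "-0.684 -0.783 0 0"

```text
time: 20.18
eef_pos: [0.4692, -0.1687, 0.3049]
ee_rot: [0.0, 0.684, 0.73, 0.0]
contact_force: [0.7, -0.7, -0.2]
opening: 0.0854
grip_force: 0.0
```

Emit:
carry_out --pt "0 0 0 0" --pt "0 0 0 0" --pt "0 0 0 0"

```text
time: 20.43
eef_pos: [0.4707, -0.1677, 0.3049]
ee_rot: [0.0, 0.684, 0.73, 0.0]
contact_force: [0.7, -0.2, -0.1]
opening: 0.0856
grip_force: 0.0
```

Emit:
carry_out --pt "0 0 0.8 0" --pt "0 0 0.8 0" --pt "0 0 0.7 0" --pt "0 0 0.35 0" --pt "0 0 0.16 0"

```text
time: 20.85
eef_pos: [0.4708, -0.1671, 0.2189]
ee_rot: [-0.001, 0.683, 0.73, -0.0]
contact_force: [-0.3, -0.3, 0.5]
opening: 0.0855
grip_force: 0.0
```

Emit:
carry_out --pt "0 0 0 0" --pt "0 0 0 0" --pt "0 0 0 0" --pt "0 0 0 0" --pt "0 0 0 0" --jaw 1

```text
time: 21.27
eef_pos: [0.4708, -0.168, 0.2215]
ee_rot: [0.001, 0.684, 0.73, 0.0]
contact_force: [0.9, 0.4, 7.7]
opening: 0.0414
grip_force: 30.1
```

Emit:
carry_out --pt "0 0 0 0" --pt "0 0 0 0" --pt "0 0 0 0"

```text
time: 21.52
eef_pos: [0.4708, -0.168, 0.2215]
ee_rot: [0.001, 0.684, 0.73, 0.0]
contact_force: [0.6, 0.6, 6.9]
opening: 0.041
grip_force: 30.1
```

Emit:
carry_out --pt "0 0 -0.3 0" --pt "0 0 -0.5 0" --pt "0 0 -0.6 0" --pt "0 0 -0.4 0" --pt "0 0 -0.2 0"

```text
time: 21.93
eef_pos: [0.4706, -0.168, 0.2825]
ee_rot: [0.001, 0.684, 0.73, 0.0]
contact_force: [-0.3, -0.1, -1.5]
opening: 0.0411
grip_force: 30.9
```

Emit:
carry_out --pt "0.18 0.4 0 0" --pt "0.28 0.623 0 0" --pt "0.28 0.623 0 0" --pt "0.28 0.623 0 0" --pt "0.28 0.623 0 0"

```text
time: 22.35
eef_pos: [0.5556, -0.1223, 0.2797]
ee_rot: [-0.0, 0.684, 0.73, -0.0]
contact_force: [0.2, 0.6, -2.5]
opening: 0.0414
grip_force: 30.9
```

Emit:
carry_out --pt "0.28 0.623 0 0" --pt "0.28 0.623 0 0" --pt "0.28 0.623 0 0" --pt "0.28 0.623 0 0" --pt "0.28 0.623 0 0"

```text
time: 22.77
eef_pos: [0.6461, -0.0741, 0.2793]
ee_rot: [-0.001, 0.684, 0.73, -0.0]
contact_force: [-0.6, 0.6, -1.8]
opening: 0.0413
grip_force: 30.9
```

Emit:
carry_out --pt "0.1 0.223 0 0" --pt "0 0 0 0" --pt "0 0 0 0" --pt "0 0 0 0"

```text
time: 23.1
eef_pos: [0.6509, -0.0722, 0.28]
ee_rot: [-0.0, 0.684, 0.73, -0.0]
contact_force: [-0.7, 0.2, -1.8]
opening: 0.0413
grip_force: 30.9
```

```bash
python3 - <<'E'
from rig import vision
import cv2
cv2.imwrite("pics/s7.png",vision.get_image("side")["frame"][:,:,::-1])
E
```

```text
(no output)
```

View pics/s7.png

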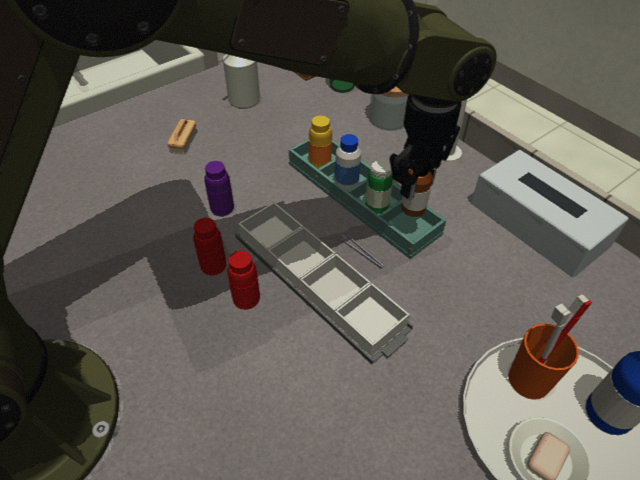

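Three bottles stand upright in pockets 1–3, and the toner hangs above pocket 4 at (416,195). Lowering.

Emit:
carry_out --pt "0 0 0.4 0" --pt "0 0 0.5 0" --pt "0 0 0.5 0" --pt "0 0 0.25 0" --pt "0 0 0.1 0"

```text
time: 23.57
eef_pos: [0.6509, -0.0721, 0.2259]
ee_rot: [-0.001, 0.684, 0.73, -0.001]
contact_force: [0.4, 0.6, -2.8]
opening: 0.0412
grip_force: 31.0
```

Emit:
carry_out --pt "0 0 0.04 0" --pt "0 0 0.04 0" --pt "0 0 0.025 0" --pt "0 0 0 0"

```text
time: 23.9
eef_pos: [0.6516, -0.0719, 0.2252]
ee_rot: [0.0, 0.684, 0.73, 0.0]
contact_force: [-0.1, 0.7, -1.9]
opening: 0.0412
grip_force: 31.0
```

Emit:
carry_out --pt "0 0 0.02 0" --pt "0 0 0.02 0" --pt "0 0 0 0"

```text
time: 24.15
eef_pos: [0.6516, -0.0719, 0.2245]
ee_rot: [0.0, 0.684, 0.73, 0.0]
contact_force: [-2.5, 0.1, 5.3]
opening: 0.041
grip_force: 31.4
```

Emit:
carry_out --pt "0 0 0 0" --pt "0 0 0 0" --pt "0 0 0 0" --pt "0 0 0 0" --pt "0 0 0 0" --jaw -1

```text
time: 24.57
eef_pos: [0.6515, -0.0719, 0.2234]
ee_rot: [-0.0, 0.684, 0.73, -0.0]
contact_force: [-0.2, 0.5, -0.3]
opening: 0.0855
grip_force: 0.0
```

Emit:
carry_out --pt "0 0 -0.3 0" --pt "0 0 -0.8 0" --pt "0 0 -0.9 0" --pt "0 0 -0.8 0" --pt "0 0 -0.5 0"

```text
time: 24.98
eef_pos: [0.6516, -0.0719, 0.3263]
ee_rot: [0.002, 0.684, 0.73, 0.001]
contact_force: [0.2, -0.9, 0.1]
opening: 0.0854
grip_force: 0.0
```

Emit:
carry_out --pt "0 -0.8 0 0" --pt "0 -0.9 0 0" --pt "0 -0.9 0 0" --pt "0 -0.9 0 0" --pt "0 -0.9 0 0"

```text
time: 25.4
eef_pos: [0.5184, -0.0804, 0.3231]
ee_rot: [0.0, 0.684, 0.73, 0.0]
contact_force: [1.3, -1.1, -0.1]
opening: 0.0854
grip_force: 0.0
```

Emit:
carry_out --pt "0 -0.5 0 0" --pt "0 0 0 0" --pt "0 0 0 0"

```text
time: 25.65
eef_pos: [0.5047, -0.0816, 0.3235]
ee_rot: [0.001, 0.684, 0.73, 0.0]
contact_force: [0.8, 0.3, -0.7]
opening: 0.0851
grip_force: 0.0
```

```bash
python3 - <<'E'
from rig import vision
import cv2,numpy as np
a=vision.get_image("side")["frame"][110:300,160:480];b=vision.get_image("top")["frame"][100:320,140:460]
cv2.imwrite("pics/f.png",cv2.resize(np.vstack([a,b]),None,fx=1.45,fy=1.45)[:,:,::-1])
E
```

```text
(no output)
```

View pics/f.png

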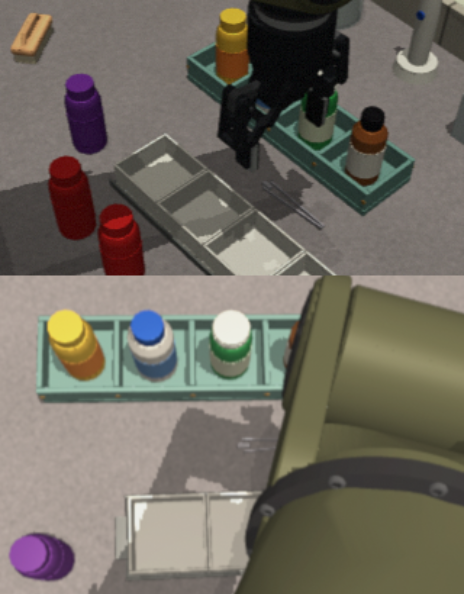

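All four bottles stand upright in order: yellow, blue, green, amber. The side crop shows the toner at (368,145), and the top crop shows the other three. The gripper is clear.

```bash
python3 -c "
from rig import env
print(env.hand_in())"
```

```text
the job is handed in; nothing more can be done
None
```

All four bottles stand upright in the new rack in their original left-to-right order (sunscreen, cleanser, lotion, toner), the other things look unmoved in the camera views, and the job was handed in after about 26 s.

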